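# Make up an assembly kit in the caddy

## Robot

A 6-joint arm with a two-finger parallel gripper is mounted at the origin on the work surface; the furniture and walls round the work are solid. World frame = base frame: x ahead of the robot, y to its left, z up, the work surface at z = 0. Lengths are in m, angles in rad, forces in N, time in s.
With the tool pointing down it reaches from about 0.35 to 0.95 m from the base axis. Payload 17.4 kg.
Tool frame: the origin (TCP) lies at the centre of the arm's flange, where the gripper is bolted on; the fingertips stand manip.finger_overhang ahead of it and the grasp point (between the pads) lies 167 mm ahead of it (manip.finger_overhang is the distance from the TCP to the fingertips, in m); z points along the fingers, y is the line along which they close (so a half turn about z gives the same grasp; the last joint's range is limited). The gripper opens to 93 mm and grips with 3 to 60 N. Pads are 15 mm wide; open, the fingers measure 128 mm over their backs; the gripper's body (75 mm by 188 mm) begins 65 mm behind the grasp point.
Start: joints at [1.224, 0.116, 1.442, -0, 1.584, -0.038], TCP at [0.205, 0.643, 0.405] pointing down, gripper open.
Joint ranges: [-2.83, 2.83], [-0.83, 2.19], [0.07, 2.5], [-1.14, 4.28], [0.01, 3], [-2.97, 2.97]. Speed limits (rad/s): [1.89, 1.89, 2.22, 3.14, 3.14, 3.14].

## Interface

Orientations are given as [roll, pitch, yaw] about the fixed x, y, z axes, in that order (R = Rz(yaw) Ry(pitch) Rx(roll)).
In Python, from station import sensors, imaging, manip gives the robot as it stands.
- The arm moves only by the tool carry_out, never from a script. Its argument "rows" is a list that holds one entry, the list of rows, each a list of 5 numbers: the shift along the tool's x, y, z in cm, then the turn about the tool's z in rad, then the opening, from 0 (shut) to 1 (fully open). A call has 1 to 10 rows; each row shifts and turns the commanded pose from where the row before left it, along the tool's axes as they then stand; what a row does not reach is not made up. A row lasts 1/12 s, in which the tool goes at most 41.7 mm and 7.16 degrees, less where a joint would pass 70% of its speed; a pose out of reach is approached as far as the arm can. A call with a gripper value outside its range is refused whole. The fingers move at their own pace and stop on an object; the grip force is fixed at half the most. Time passes only in rows, so rows that do not move let the fingers close. It gives the time, the measured TCP pose, the force, the opening and the grip force at its end, in the units of the state.
- sensors.sense(): the state, without advancing time (a new reading comes with each control period).
- imaging.grab_frame(name): name is "scene" or "top" or "wrist"; returns (picture, depth): 420x560x3 uint8, blue, green, red; 420x560 float32, m along the optical axis (not along the pixel's ray), 0 where there is no reading.
- imaging.camera_model(name): a dict with "fx", "fy", "cx", "cy" (pixels), "k1" (the pictures are not rectified: a ray, as slopes to the right and down, at radius r is drawn at 1 + k1 r^2 times it, then the intrinsics apply), "R" (3x3) and "t" (3): a world point X has camera coordinates R X + t. Camera axes: x right, y down, z forward; pixel columns grow to the right and rows downward; lengths in m; the calibration is good to about 2 mm. A picture is of the moment at which its call begins: read the wrist's pose just before it. camera_model takes no time and is no camera call; for the wrist camera it gives the pose at the moment of the call.
- manip.close_job(): hands the job in; it is judged then, once.
Trained networks look in the newest picture that a camera, given by its name, has taken for a name from the list of things; names that differ only in an ending like _2 or _b are one class to them, and where a whole thing is asked for, a point or a joint stands for the part that bears it (a point fixed in the world has none). Each returns a list of dicts, best first, with "p" (0 to 1); they miss things now and then, are a little off and sometimes report something else, mostly with a low value. They report only what shows in the picture. A call takes as long as a camera call. They do not tell look-alikes from the thing itself.
- imaging.search_frame(camera, label): "point" ([x, y, z] in m, in world coordinates, good to about 4 mm: the middle of the surface that is visible of it).
- imaging.tip_of(camera, label): "point" ([x, y, z] in m, in world coordinates, good to about 4 mm: a listed point, or the origin of a listed thing).
The state is a dict: "time_s": time; "joint_positions": joint angles; "joint_vel": joint speeds; "joint_torque": joint torques, N m; "tcp_pos": TCP position; "ee_rot": TCP orientation; "contact_force": force on the tool from outside, world axes, zero at the start; "ft_torque": the same for the moment, N m; "finger_gap": finger opening in m; "gripper_force": force on a finger pad.
Only numpy, scipy, OpenCV 4.12 (cv2) and the standard library are available. Lean on these libraries where they do the work, as an engineer would, in place of code of your own. Each camera call takes 0.05 s, during which the arm holds its last target. There are 200 camera calls.

## Task

Make up the kit in the aluminium caddy: set the drilled spacer block in the rectangular nest, the lidded tin in the large round nest and one flanged bush in each of the two small round nests, all lying flat on the floor of their recesses. The longer plain block and the plain sleeve do not belong to this kit: leave them where they are.

Things in the scene. Friction and masses are not known exactly. Their poses are not given: they have to be found in the camera images.
- spacer_center (a point): aluminium spacer block with two dark holes in its top, 30 x 50 x 20 mm high (x, y, z), about 80 g, the SHORTER of the two blocks. Loose on the bench, at any yaw. The point is its centre, half-way up. Hold it at least 6 mm above its underside, so that the fingers clear the nest's top when it is set down.
- bush_a_center (a point): flanged bush, pale brass, upright with its flange at the foot: flange 24 mm diameter, body above it narrower, 22 mm high (take it as 24 mm wide all the way up), about 30 g; one of an identical pair. Loose on the bench, at any yaw. The point is its centre, half-way up. Hold it at least 6 mm above its underside, so that the fingers clear the nest's top when it is set down.
- bush_b_center (a point): the other flanged bush of the pair, the same in every way. Loose on the bench, at any yaw. The point is its centre, half-way up. Hold it at least 6 mm above its underside, so that the fingers clear the nest's top when it is set down.
- tin_center (a point): flat round tin with a lid, 57 mm diameter, 24 mm high, about 60 g, axis upright. Loose on the bench, at any yaw. The point is its centre, half-way up. Hold it at least 6 mm above its underside, so that the fingers clear the nest's top when it is set down. Carry things about 0.2 m up: a black container some 0.17 m high and piles of pucks stand behind and beside the work.
- plain_block_center (a point): look-alike that does not belong: longer plain block without holes, 30 x 78 x 20 mm high (x, y, z), of the same pale metal. Loose on the bench, at any yaw. The point is its centre, half-way up.
- sleeve_center (a point): look-alike that does not belong: plain straight sleeve without a flange, 32 mm diameter, 22 mm bore, 36 mm high, standing upright, wider and taller than the bushes and of the same brass colour. Loose on the bench, at any yaw. The point is its centre, half-way up.
- nest_block: Nest for the spacer block: square grey block, 83 x 83 x 16 mm high, one of four fixed two by two, 85 mm apart (centres), in any order in the caddy (flat square aluminium tray, low rim), turned with it. One recess in its top, 5 mm deep: rectangular, 48 mm along the nest's x and 68 mm along its y. Origin: centre of its underside, z up; recess floor 11 mm, top face 16 mm above it (15 and 20 mm above the bench).
- nest_tin: Nest for the tin: square grey block, 83 x 83 x 16 mm high, one of four fixed two by two, 85 mm apart (centres), in any order in the caddy (flat square aluminium tray, low rim), turned with it. One recess in its top, 5 mm deep: round, 73 mm diameter. Origin: centre of its underside, z up; recess floor 11 mm, top face 16 mm above it (15 and 20 mm above the bench).
- nest_bush_1: Nest for one bush: square grey block, 83 x 83 x 16 mm high, one of four fixed two by two, 85 mm apart (centres), in any order in the caddy (flat square aluminium tray, low rim), turned with it. One recess in its top, 5 mm deep: round, 42 mm diameter. Origin: centre of its underside, z up; recess floor 11 mm, top face 16 mm above it (15 and 20 mm above the bench).
- nest_bush_2: Nest for the other bush: square grey block, 83 x 83 x 16 mm high, one of four fixed two by two, 85 mm apart (centres), in any order in the caddy (flat square aluminium tray, low rim), turned with it. One recess in its top, 5 mm deep: round, 42 mm diameter. Origin: centre of its underside, z up; recess floor 11 mm, top face 16 mm above it (15 and 20 mm above the bench).
There are look-alikes about, which are no part of the job. What is shaped like the nest_block but orange is not meant.

How it is judged:
At the end, for the whole second after the job is handed in: Block, tin and a bush each (either bush in either small nest) lie flat (0.1 rad) on the recess floor of their nests: centre within 14 mm of the nest's, at most 2.5 mm above seated height. Plain block and sleeve within 30 mm of their start. All released, at rest (20 mm/s) (horizontal distance between spacer_center and nest_block below 0.014 m and z of spacer_center in the frame of nest_block below 0.0235 m and angle between each of spacer_center, tin_center's own z axis and vertical below 0.1 rad and horizontal distance between tin_center and nest_tin below 0.014 m and z of tin_center in the frame of nest_tin below 0.0255 m and (((horizontal distance between bush_a_center and nest_bush_1 below 0.014 m and z of bush_a_center in the frame of nest_bush_1 below 0.0245 m and angle between bush_a_center's own z axis and vertical below 0.1 rad) and (horizontal distance between bush_b_center and nest_bush_2 below 0.014 m and z of bush_b_center in the frame of nest_bush_2 below 0.0245 m and angle between bush_b_center's own z axis and vertical below 0.1 rad)) or ((horizontal distance between bush_a_center and nest_bush_2 below 0.014 m and z of bush_a_center in the frame of nest_bush_2 below 0.0245 m and angle between bush_a_center's own z axis and vertical below 0.1 rad) and (horizontal distance between bush_b_center and nest_bush_1 below 0.014 m and z of bush_b_center in the frame of nest_bush_1 below 0.0245 m and angle between bush_b_center's own z axis and vertical below 0.1 rad))) and distance of each of plain_block_center, sleeve_center from where it was at the start of the episode below 0.03 m and linear speed of each of spacer, bush_a, bush_b, tin, plain_block, sleeve below 0.02 m/s); the robot touches nothing.
It fails at once if the plain block is lifted or pushed away (distance of plain_block_center from where it was at the start of the episode above 0.03 m).
It fails at once if the plain sleeve is lifted or pushed away (distance of sleeve_center from where it was at the start of the episode above 0.03 m).
It also fails if it takes over 93 s, if anything falls off the work surface, if the arm or the gripper's body presses on something with over 40 N, if the wrist force passes 120 N, or if a joint passes its speed limit or range.

## Working session

There is one attempt and no reset: what is moved stays moved. The work goes in short steps, Python scripts to look and compute and a tool call to move; the robot and the scene stay as the last step left them, time stands still between calls to the robot, and variables do not carry over. Pictures are saved under pics/ and viewed, at most 14 in all, crops included, and the job is handed in when it is done.

Besides the shell and the picture viewer there is one more tool, called by a JSON object that holds its "method" and its "body". carry_out: Moves the arm, as the interface text tells. Its arguments: {"type":"object","properties":{"rows":{"type":"array","items":{"type":"array","items":{"type":"array","items":{"type":"number"}}}}},"required":["rows"]}

```bash
mkdir -p pics; cat > h.py <<'E'
import numpy as np, cv2
from station import sensors, imaging, manip
def world(cam,m,d,u,v):
    K=np.array([[m['fx'],0,m['cx']],[0,m['fy'],m['cy']],[0,0,1.]])
    p=cv2.undistortPoints(np.array([[[u,v]]],float),K,np.array([m['k1'],0,0,0,0.]))[0,0]
    c=np.array([p[0],p[1],1])*d
    return np.array(m['R']).T@(c-np.array(m['t']))
def cloud(m,d):
    K=np.array([[m['fx'],0,m['cx']],[0,m['fy'],m['cy']],[0,0,1.]])
    vv,uu=np.mgrid[:d.shape[0],:d.shape[1]]
    p=cv2.undistortPoints(np.stack([uu,vv],-1).reshape(-1,1,2).astype(float),K,np.array([m['k1'],0,0,0,0.])).reshape(*d.shape,2)
    c=np.dstack([p,np.ones(d.shape)])*d[...,None]
    return (c-np.array(m['t']))@np.array(m['R'])
E
python3 - <<'E'
from h import *
s=sensors.sense();print(s, manip.finger_overhang)
im=[]
for n in('top','scene'):
    p,d=imaging.grab_frame(n);m=imaging.camera_model(n)
    cv2.imwrite(f'pics/{n}0.png',p);np.savez(n+'0.npz',p=p,d=d);print(n,m)
    for l in ('spacer_center','bush_a_center','tin_center','plain_block_center','sleeve_center','nest_block','nest_tin','nest_bush_1'):
        print(l,[(np.round(r['point'],3).tolist(),round(r['p'],2)) for r in imaging.tip_of(n,l)])
E
```

```text
{'time_s': 0.0, 'joint_positions': array([ 1.22420469e+00,  1.16499417e-01,  1.44226356e+00,  1.24779216e-05,
        1.58396731e+00, -3.77576741e-02]), 'joint_vel': array([-0.00026813, -0.00019139,  0.00039891,  0.00075973, -0.00033783,
        0.00047148]), 'joint_torque': array([-7.02651450e-04, -7.21244860e+01, -6.22615314e+01,  7.79164676e-02,
        2.37191026e-02, -5.09438678e-05]), 'tcp_pos': array([0.20515088, 0.64308811, 0.40399705]), 'ee_rot': array([-3.14045630e+00, -5.54121916e-05,  2.83275881e+00]), 'contact_force': array([-0.11941719, -0.400802  ,  0.51198856]), 'ft_torque': array([ 0.05093494,  0.0268245 , -0.00273215]), 'gripper_force': 0.0, 'finger_gap': 0.09304661849527616} 0.1861
top {'fx': 395.4080376107808, 'fy': 395.4080376107808, 'cx': 285.055972746477, 'cy': 215.19319535146346, 'k1': -0.05633457958378999, 'R': array([[ 0.02685759, -0.99956283, -0.01236192],
       [-0.98290549, -0.02415273, -0.18251972],
       [ 0.18214135,  0.01705264, -0.98312448]]), 't': array([0.01776597, 0.50577394, 1.03523996])}
spacer_center [([0.529, -0.355, 0.009], 0.64)]
bush_a_ce
[... 527 characters left out ...]
.0787050415204, 'cy': 208.74983952735775, 'k1': 0.03432288205729274, 'R': array([[ 0.88870624, -0.45837673, -0.00959156],
       [-0.29173609, -0.54923517, -0.78309053],
       [ 0.35368245,  0.69873565, -0.62183376]]), 't': array([-0.44884364,  0.21265587,  1.02268685])}
spacer_center []
bush_a_center [([0.545, -0.176, 0.008], 0.48), ([0.424, -0.152, 0.013], 0.41)]
tin_center [([0.573, -0.061, 0.014], 0.94)]
plain_block_center [([0.616, -0.288, 0.008], 0.89)]
sleeve_center [([0.441, -0.039, 0.019], 0.72)]
nest_block [([0.407, 0.431, 0.001], 0.84), ([0.436, 0.242, 0.004], 0.62)]
nest_tin [([0.458, 0.164, 0.006], 0.6)]
nest_bush_1 [([0.517, 0.268, 0.005], 0.67), ([0.546, 0.188, 0.007], 0.59)]
```

View pics/top0.png

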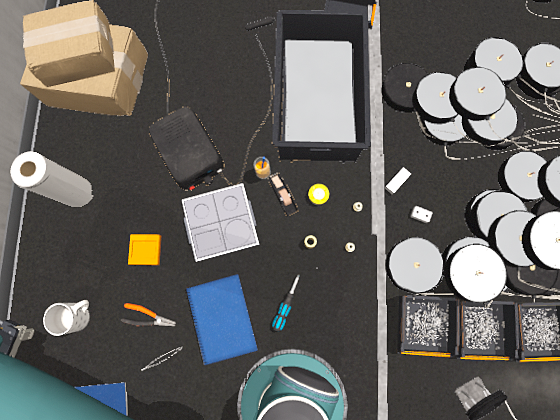

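View pics/scene0.png

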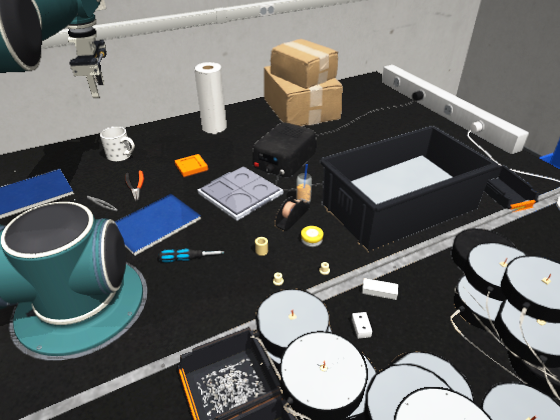

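Top view:
- Caddy at (220,222). Its nests are bush (201,211), bush (234,206), block (208,240) and tin (239,233). The orange look-alike at (144,250) isn't meant.
- Yellow tin at (318,194).
- Bushes at (357,206) and (350,247); the wider, taller sleeve is at (311,241).
- Two blocks at (398,180) and (423,214). The second has two holes and is shorter, so it is the spacer.

Next I measure these and make one enlarged crop to confirm.

```bash
python3 - <<'E'
from h import *
f=np.load('top0.npz');p,d=f['p'],f['d'];m=imaging.camera_model('top');W=cloud(m,d)
bench=W[215:235,325:345];print('bench z',np.median(bench[...,2]), 'near spacer',np.median(W[225:235,395:412,2]))
z0=np.median(bench[...,2])
for n,(u,v),h in (('tin',(318,194),.024),('bushA',(357,206),.022),('bushB',(350,247),.022),('sleeve',(311,241),.036),('plain',(398,180),.02),('spacer',(423,214),.02)):
    w=W[v-22:v+22,u-22:u+22].reshape(-1,3);c=world('top',m,d[v,u],u,v)
    g=w[(w[:,2]>z0+h*.6)&(w[:,2]<z0+h+.01)&(np.hypot(*(w[:,:2]-c[:2]).T)<.05)]
    r=cv2.minAreaRect(g[:,:2].astype(np.float32)*1000)
    print(n,len(g),'mean',g.mean(0).round(4),'zmax',np.percentile(g[:,2],90).round(4),'rect mm/deg',np.round(r[0],1),np.round(r[1],1),round(r[2],1))
w=W[175:265,175:262].reshape(-1,3);g=w[(w[:,2]>z0+.012)&(w[:,2]<z0+.03)]
r=cv2.minAreaRect(g[:,:2].astype(np.float32)*1000);print('nests',r,np.percentile(g[:,2],[10,50,90]))
a=cv2.resize(p[175:265,175:265],(560,560),interpolation=cv2.INTER_CUBIC);b=cv2.resize(p[160:260,300:440],None,fx=4,fy=4,interpolation=cv2.INTER_CUBIC)
b2=cv2.resize(p[165:225,385:435],(240,288),interpolation=cv2.INTER_CUBIC)
o=np.zeros((560,800,3),np.uint8);o[:400,:400]=cv2.resize(a,(400,400));o[:280,400:]=cv2.resize(p[160:258,300:440],(400,280),interpolation=cv2.INTER_CUBIC);o[280:,400:]=cv2.resize(p[160:230,380:436],(400,280)[::1],interpolation=cv2.INTER_CUBIC)
cv2.imwrite('pics/crop.png',o)
E
```

```text
bench z -0.0007226015483067191 near spacer -0.0003501958311306662
tin 321 mean [ 0.5722 -0.0624  0.0231] zmax 0.0256 rect mm/deg [572.1 -61.7] [55.6 53.9] 0.4
bushA 51 mean [ 0.5443 -0.189   0.0177] zmax 0.024 rect mm/deg [ 551.4 -194.7] [57.5 42.7] 80.6
bushB 30 mean [ 0.4258 -0.1503  0.0202] zmax 0.0235 rect mm/deg [ 425.4 -150.6] [16.3 17.2] 4.7
sleeve 65 mean [ 0.4364 -0.0407  0.0338] zmax 0.0376 rect mm/deg [436.2 -40.6] [30.7 29.6] 28.8
plain 289 mean [ 0.62   -0.2885  0.0195] zmax 0.0221 rect mm/deg [ 621.  -289.4] [30.1 79.8] 48.7
spacer 194 mean [ 0.523  -0.3519  0.019 ] zmax 0.0217 rect mm/deg [ 523.4 -352.7] [48.8 31.2] 69.6
nests ((516.2435302734375, 199.68118286132812), (228.641357421875, 243.13909912109375), 16.14987564086914) [0.01297161 0.01740267 0.02123761]
```

View pics/crop.png

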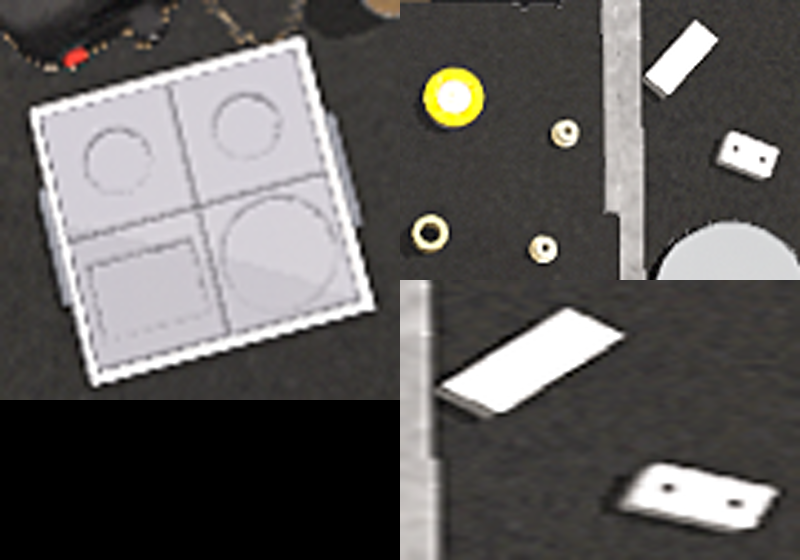

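```bash
python3 - <<'E'
from h import *
f=np.load('top0.npz');p,d=f['p'],f['d'];m=imaging.camera_model('top');W=cloud(m,d)
R=np.array(m['R']);t=np.array(m['t']);C=-R.T@t
def onz(u,v,z):
    q=world('top',m,1.,u,v)-C;return C+q*(z-C[2])/q[2]
px=lambda a,b:(175+(a+.5)/4.444-.5,175+(b+.5)/4.444-.5)
cr={'b1':(119,161),'b2':(247,126),'block':(148,288),'tin':(280,253)}
P=np.array([onz(*px(*cr[k]),.02)[:2] for k in cr]);print(dict(zip(cr,P.round(4))))
G=np.array([[0,0],[0,-.085],[-.085,0],[-.085,-.085]])
A=P-P.mean(0);B=G-G.mean(0);th=np.arctan2((B[:,0]*A[:,1]-B[:,1]*A[:,0]).sum(),(B*A).sum())
Rr=np.array([[np.cos(th),-np.sin(th)],[np.sin(th),np.cos(th)]]);print('yaw',th,'\n',(B@Rr.T+P.mean(0)).round(4))
c=[onz(*px(*q),.02)[:2].round(4) for q in((36,110),(302,42),(370,305),(97,380))];print('rim corners',c,'mean',np.mean(c,0))
for n,c0,h in(('A',(.545,-.176),.022),('B',(.425,-.151),.022)):
    w=W.reshape(-1,3);g=w[(np.hypot(*(w[:,:2]-c0).T)<.018)&(w[:,2]>.016)&(w[:,2]<.03)];print(n,len(g),((g.max(0)+g.min(0))/2).round(4),(g.max(0)-g.min(0)).round(3))
# height grid (max z cm) 4cm cells
w=W.reshape(-1,3)
print('y from',[round(y,2) for y in np.arange(.32,-.56,-.04)])
for x in np.arange(.76,.28,-.04):
    print(f'{x:.2f}',' '.join('%4.0f'%(1000*np.max(w[(abs(w[:,0]-x)<.02)&(abs(w[:,1]-y)<.02)&(d.reshape(-1)>0),2],initial=-.001)) for y in np.arange(.32,-.56,-.04)))
E
```

```text
{'b1': array([0.5168, 0.2679]), 'b2': array([0.5414, 0.1874]), 'block': array([0.4362, 0.2443]), 'tin': array([0.4605, 0.1623])}
yaw 0.29248341699063074 
 [[0.5172 0.2684]
 [0.5417 0.187 ]
 [0.4358 0.2439]
 [0.4603 0.1625]]
rim corners [array([0.5487, 0.3237]), array([0.5974, 0.1549]), array([0.4292, 0.1045]), array([0.3778, 0.2727])] mean [0.488275 0.21395 ]
A 27 [ 0.5423 -0.1731  0.0218] [0.016 0.018 0.008]
B 27 [ 0.4266 -0.1505  0.0215] [0.015 0.017 0.01 ]
y from [np.float64(0.32), np.float64(0.28), np.float64(0.24), np.float64(0.2), np.float64(0.16), np.float64(0.12), np.float64(0.08), np.float64(0.04), np.float64(0.0), np.float64(-0.04), np.float64(-0.08), np.float64(-0.12), np.float64(-0.16), np.float64(-0.2), np.float64(-0.24), np.float64(-0.28), np.float64(-0.32), np.float64(-0.36), np.float64(-0.4), np.float64(-0.44), np.float64(-0.48), np.float64(-0.52), np.float64(-0.56)]
0.76   91   89    4    8    5   11  156  157   74   73   69   67  159  158   14    6    5   43   46   68  121  124   92
0.72   89   89   89    6   10    8  156  159   74   72   69   65  159  157   15    8
[... 535 characters left out ...]
   24   25   22    5   59   48    6    5    4   26   16   16    4   24   24    5    6   87  122  125
0.48   21   25   26   24   23   24    5    4    5    8    5    6    4   17   15    6    5    4    8    5   85  123  164
0.44   20   25   21   24   23   24    6    5    5   39    4    7   27    4   81   83   84   84  121  125  125  124  164
0.40    4   23   25   27   22   14    6    5    5    5    4    4   26    6   84   86   87   85  125  125  125  124  161
0.36    5   18    4    5   12    5    4    3   12    4    5    5    5    5   84   85  100   85  124  142  125  124  123
0.32    5   15   17   16   18    5    5    4   20    5    4    4    5    6   83   85   84   83  124  124  126  123   84
```

Coordinates check out: 84 mm grid, yaw 0.292, object heights as given. First move is to above the tin at (0.572, -0.062).

{"method": "carry_out", "body": {"rows": [[[-2.82, -2.8, 0, 0, 1], [-2.82, -2.8, 0, 0, 1], [-2.82, -2.8, 0, 0, 1], [-2.82, -2.8, 0, 0, 1], [-2.82, -2.8, 0, 0, 1], [-2.82, -2.8, 0, 0, 1], [-2.82, -2.8, 0, 0, 1], [-2.82, -2.8, 0, 0, 1], [-2.82, -2.8, 0, 0, 1], [-2.82, -2.8, 0, 0, 1]]]}}

```text
time_s: 1.73
tcp_pos: [0.389, 0.2888, 0.405]
ee_rot: [3.141, 0.0, 2.833]
contact_force: [-0.2, -0.2, 0.8]
finger_gap: 0.0926
gripper_force: 0.0
```

{"method": "carry_out", "body": {"rows": [[[-2.82, -2.8, 0, 0, 1], [-2.82, -2.8, 0, 0, 1], [-2.82, -2.8, 0, 0, 1], [-2.82, -2.8, 0, 0, 1], [-2.82, -2.8, 0, 0, 1], [-2.82, -2.8, 0, 0, 1], [-2.82, -2.8, 0, 0, 1], [-2.82, -2.8, 0, 0, 1], [-2.82, -2.8, 0, 0, 1], [-2.82, -2.8, 0, 0, 1]]]}}

```text
time_s: 2.57
tcp_pos: [0.5727, -0.0639, 0.4049]
ee_rot: [3.141, 0.0, 2.833]
contact_force: [0.6, 1.6, 0.5]
finger_gap: 0.0928
gripper_force: 0.0
```

{"method": "carry_out", "body": {"rows": [[[0, 0, 0, -0.1, 1], [0, 0, 0, -0.1, 1], [0, 0, 0, -0.1, 1], [0, 0, 2, 0, 1], [0, 0, 2, 0, 1], [0, 0, 0, 0, 1], [0, 0, 0, 0, 1]]]}}

```text
time_s: 3.15
tcp_pos: [0.5722, -0.0618, 0.3643]
ee_rot: [3.141, -0.002, 3.133]
contact_force: [-0.2, 0.2, -0.2]
finger_gap: 0.0929
gripper_force: 0.0
```

{"method": "carry_out", "body": {"rows": [[[0, 0, 3.5, 0, 1], [0, 0, 3.5, 0, 1], [0, 0, 3.5, 0, 1], [0, 0, 3, 0, 1], [0, 0, 2, 0, 1], [0, 0, 1.2, 0, 1], [0, 0, 0, 0, 1], [0, 0, 0, 0, 0], [0, 0, 0, 0, 0], [0, 0, 0, 0, 0]]]}}

```text
time_s: 3.98
tcp_pos: [0.5729, -0.0619, 0.1998]
ee_rot: [-3.141, 0.003, 3.133]
contact_force: [-0.3, 0.8, 0.0]
finger_gap: 0.0774
gripper_force: 0.0
```

{"method": "carry_out", "body": {"rows": [[[0, 0, 0, 0, 0], [0, 0, 0, 0, 0], [0, 0, 0, 0, 0], [0, 0, 0, 0, 0], [0, 0, 0, 0, 0], [0, 0, 0, 0, 0]]]}}

```text
time_s: 4.48
tcp_pos: [0.5724, -0.0619, 0.1982]
ee_rot: [-3.142, 0.001, 3.133]
contact_force: [-1.9, 0.1, 6.6]
finger_gap: 0.0563
gripper_force: 30.0
```

{"method": "carry_out", "body": {"rows": [[[0, 0, -3, 0, 0], [0, 0, -4, 0, 0], [0, 0, -4, 0, 0], [0, 0, -4, 0, 0], [0, 0, -4, 0, 0], [0, 0, -2, 0, 0], [1.62, 3.2, 0, 0, 0], [1.62, 3.2, 0, 0, 0], [1.62, 3.2, 0, 0, 0], [1.62, 3.2, 0, 0, 0]]]}}

```text
time_s: 5.32
tcp_pos: [0.5076, 0.0677, 0.4076]
ee_rot: [3.142, -0.0, 3.132]
contact_force: [-0.4, 0.4, -0.5]
finger_gap: 0.0559
gripper_force: 30.0
```

{"method": "carry_out", "body": {"rows": [[[1.62, 3.2, 0, 0, 0], [1.62, 3.2, 0, 0, 0], [1.62, 3.2, 0, 0, 0], [0, 0, 0, 0, 0], [0, 0, 0, 0, 0], [0, 0, 3, 0, 0], [0, 0, 3, 0, 0], [0, 0, 3, 0, 0], [0, 0, 0, 0, 0], [0, 0, 0, 0, 0]]]}}

```text
time_s: 6.15
tcp_pos: [0.4611, 0.1624, 0.3172]
ee_rot: [-3.141, -0.002, 3.132]
contact_force: [0.6, -0.4, 0.6]
finger_gap: 0.0564
gripper_force: 30.0
```

{"method": "carry_out", "body": {"rows": [[[0, 0, 3, 0, 0], [0, 0, 3, 0, 0], [0, 0, 2.4, 0, 0], [0, 0, 1.3, 0, 0], [0, 0, 0.5, 0, 0], [0, 0, 0, 0, 0], [0, 0, 0, 0, 0], [0, 0, 0, 0, 0]]]}}

```text
time_s: 6.82
tcp_pos: [0.4615, 0.1632, 0.2177]
ee_rot: [3.141, 0.002, 3.133]
contact_force: [0.1, -0.2, -1.3]
finger_gap: 0.0563
gripper_force: 30.0
```

{"method": "carry_out", "body": {"rows": [[[0, 0, 0, 0, 1], [0, 0, 0, 0, 1], [0, 0, 0, 0, 1], [0, 0, 0, 0, 1], [0, 0, 0, 0, 1], [0, 0, -3, 0, 1], [0, 0, -4, 0, 1], [0, 0, -4, 0, 1], [0, 0, -4, 0, 1], [0, 0, -4, 0, 1]]]}}

```text
time_s: 7.65
tcp_pos: [0.4604, 0.163, 0.4078]
ee_rot: [3.141, 0.0, 3.133]
contact_force: [-0.7, 0.8, 0.9]
finger_gap: 0.0929
gripper_force: 0.0
```

{"method": "carry_out", "body": {"rows": [[[-0.95, -3.74, 0, 0, 0.6], [-0.95, -3.74, 0, 0, 0.6], [-0.95, -3.74, 0, 0, 0.6], [-0.95, -3.74, 0, 0, 0.6], [-0.95, -3.74, 0, 0, 0.6], [-0.95, -3.74, 0, 0, 0.6], [-0.95, -3.74, 0, 0, 0.6], [-0.95, -3.74, 0, 0, 0.6], [-0.95, -3.74, 0, 0, 0.6]]]}}

```text
time_s: 8.4
tcp_pos: [0.5434, -0.1763, 0.4058]
ee_rot: [-3.142, 0.0, 3.133]
contact_force: [0.6, 0.5, -0.4]
finger_gap: 0.0559
gripper_force: 0.0
```

{"method": "carry_out", "body": {"rows": [[[0, 0, 0, 0.12, 0.6], [0, 0, 0, 0.12, 0.6], [0, 0, 0, 0.12, 0.6], [0, 0, 0, 0.12, 0.6], [0, 0, 0, 0.12, 0.6], [0, 0, 0, 0.12, 0.6], [0, 0, 0, 0.12, 0.6], [0, 0, 0, 0.12, 0.6], [0, 0, 0, 0.12, 0.6], [0, 0, 0, 0.12, 0.6]]]}}

```text
time_s: 9.23
tcp_pos: [0.5434, -0.1742, 0.4057]
ee_rot: [-3.141, -0.0, 1.927]
contact_force: [-0.5, -0.8, 0.2]
finger_gap: 0.0555
gripper_force: 0.0
```

{"method": "carry_out", "body": {"rows": [[[0, 0, 2, 0.12, 0.6], [0, 0, 2, 0.12, 0.6], [0, 0, 2, 0, 0.6], [0, 0, 2, 0, 0.6], [0, 0, 0, 0, 0.6], [0, 0, 0, 0, 0.6]]]}}

```text
time_s: 9.73
tcp_pos: [0.5433, -0.1742, 0.3254]
ee_rot: [-3.14, -0.001, 1.693]
contact_force: [0.4, -1.0, 1.4]
finger_gap: 0.0557
gripper_force: 0.0
```

```bash
python3 - <<'E'
from h import *
p,d=imaging.grab_frame('wrist');m=imaging.camera_model('wrist');cv2.imwrite('pics/w1.png',p)
print([(np.round(r['point'],4),r['p']) for r in imaging.tip_of('wrist','bush_a_center')])
pt,dt=imaging.grab_frame('top')
for l in('tin_center','bush_a_center','nest_tin'):print(l,[(np.round(r['point'],4),r['p']) for r in imaging.tip_of('top',l)])
mt=imaging.camera_model('top');W=cloud(mt,dt).reshape(-1,3)
g=W[(np.hypot(W[:,0]-.4603,W[:,1]-.1625)<.045)&(W[:,2]>.029)];print('tin in nest',len(g),((g.max(0)+g.min(0))/2).round(4),np.median(g,0).round(4))
A=cv2.resize(pt[160:270,170:280],(440,440));o=np.zeros((420,800,3),np.uint8);o[:,:400]=cv2.resize(pt[170:275,170:270],(400,420));o[:300,400:]=cv2.resize(p,(400,300));cv2.imwrite('pics/c2.png',o)
print(sensors.sense()['tcp_pos'],sensors.sense()['ee_rot'])
E
```

```text
[(array([ 0.5431, -0.1746,  0.0106]), 0.81)]
tin_center [(array([0.4633, 0.162 , 0.0307]), 0.89)]
bush_a_center []
nest_tin [(array([0.4597, 0.164 , 0.0018]), 0.6)]
tin in nest 346 [0.4624 0.1617 0.0361] [0.4622 0.1614 0.0382]
[ 0.54350546 -0.17424305  0.32690477] [3.14022285e+00 7.26196150e-04 1.69285541e+00]
```

View pics/c2.png

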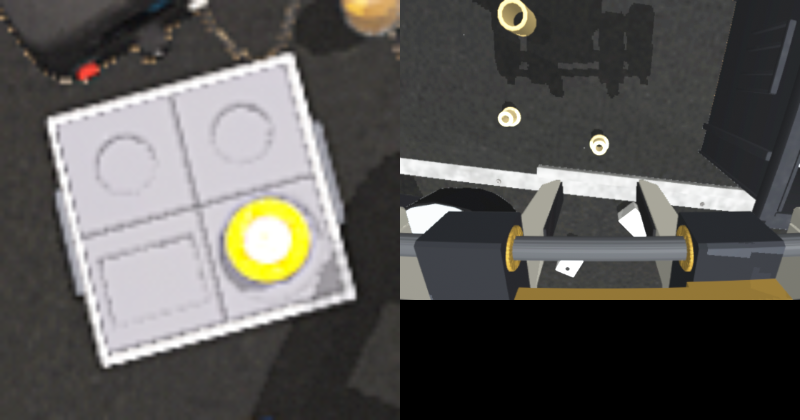

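The tin sits in the large nest (crop (265,240)), top at about 39 mm as expected and within 3 mm of centre. The bush lies directly below the gripper.

{"method": "carry_out", "body": {"rows": [[[0, 0, 3.5, 0, 0.6], [0, 0, 3.5, 0, 0.6], [0, 0, 3, 0, 0.6], [0, 0, 1.9, 0, 0.6], [0, 0, 1, 0, 0.6], [0, 0, 0, 0, 0.6], [0, 0, 0, 0, 0.6], [0, 0, 0, 0, 0], [0, 0, 0, 0, 0], [0, 0, 0, 0, 0]]]}}

```text
time_s: 10.87
tcp_pos: [0.5437, -0.1743, 0.1981]
ee_rot: [3.14, 0.001, 1.693]
contact_force: [-0.8, -0.1, -0.4]
finger_gap: 0.0406
gripper_force: 0.0
```

{"method": "carry_out", "body": {"rows": [[[0, 0, 0, 0, 0], [0, 0, 0, 0, 0], [0, 0, 0, 0, 0], [0, 0, 0, 0, 0], [0, 0, 0, 0, 0], [0, 0, 0, 0, 0]]]}}

```text
time_s: 11.37
tcp_pos: [0.5435, -0.1742, 0.1971]
ee_rot: [3.141, 0.0, 1.693]
contact_force: [-0.7, -0.1, 6.2]
finger_gap: 0.0231
gripper_force: 30.0
```

{"method": "carry_out", "body": {"rows": [[[0, 0, -3, 0, 0], [0, 0, -4, 0, 0], [0, 0, -4, 0, 0], [0, 0, -4, 0, 0], [0, 0, -4, 0, 0], [0, 0, -2, 0, 0], [3.69, 0.23, 0, 0, 0], [3.69, 0.23, 0, 0, 0], [3.69, 0.23, 0, 0, 0], [3.69, 0.23, 0, 0, 0]]]}}

```text
time_s: 12.2
tcp_pos: [0.5341, -0.0252, 0.4066]
ee_rot: [-3.142, -0.0, 1.692]
contact_force: [0.4, -0.0, -0.8]
finger_gap: 0.0231
gripper_force: 30.0
```

{"method": "carry_out", "body": {"rows": [[[3.69, 0.23, 0, 0, 0], [3.69, 0.23, 0, 0, 0], [3.69, 0.23, 0, 0, 0], [3.69, 0.23, 0, 0, 0], [3.69, 0.23, 0, 0, 0], [3.69, 0.23, 0, 0, 0], [3.69, 0.23, 0, 0, 0], [3.69, 0.23, 0, 0, 0], [0, 0, 0, 0, 0], [0, 0, 0, 0, 0]]]}}

```text
time_s: 13.03
tcp_pos: [0.5166, 0.2702, 0.406]
ee_rot: [-3.141, 0.0, 1.696]
contact_force: [-0.2, -0.5, -0.1]
finger_gap: 0.0231
gripper_force: 30.0
```

{"method": "carry_out", "body": {"rows": [[[0, 0, 3, 0, 0], [0, 0, 3, 0, 0], [0, 0, 3, 0, 0], [0, 0, 3, 0, 0], [0, 0, 0, 0, 0], [0, 0, 0, 0, 0]]]}}

```text
time_s: 13.53
tcp_pos: [0.517, 0.2677, 0.2862]
ee_rot: [-3.139, 0.001, 1.692]
contact_force: [0.3, -0.4, 0.3]
finger_gap: 0.0229
gripper_force: 30.0
```

{"method": "carry_out", "body": {"rows": [[[0, 0, 3, 0, 0], [0, 0, 2.5, 0, 0], [0, 0, 1.3, 0, 0], [0, 0, 0.5, 0, 0], [0, 0, 0, 0, 0], [0, 0, 0, 0, 0], [0, 0, 0, 0, 0]]]}}

```text
time_s: 14.12
tcp_pos: [0.5174, 0.2688, 0.2157]
ee_rot: [3.139, -0.001, 1.693]
contact_force: [-0.1, -0.1, -0.6]
finger_gap: 0.0232
gripper_force: 30.0
```

{"method": "carry_out", "body": {"rows": [[[0, 0, 0, 0, 0.6], [0, 0, 0, 0, 0.6], [0, 0, 0, 0, 0.6], [0, 0, 0, 0, 0.6], [0, 0, 0, 0, 0.6], [0, 0, -3, 0, 0.6], [0, 0, -4, 0, 0.6], [0, 0, -4, 0, 0.6], [0, 0, -4, 0, 0.6], [0, 0, -4, 0, 0.6]]]}}

```text
time_s: 14.95
tcp_pos: [0.5165, 0.2685, 0.4058]
ee_rot: [3.142, 0.0, 1.693]
contact_force: [0.8, 0.1, 0.3]
finger_gap: 0.0557
gripper_force: 0.0
```

{"method": "carry_out", "body": {"rows": [[[-3.68, -1.28, 0, 0, 0.6], [-3.68, -1.28, 0, 0, 0.6], [-3.68, -1.28, 0, 0, 0.6], [-3.68, -1.28, 0, 0, 0.6], [-3.68, -1.28, 0, 0, 0.6], [-3.68, -1.28, 0, 0, 0.6], [-3.68, -1.28, 0, 0, 0.6], [-3.68, -1.28, 0, 0, 0.6], [-3.68, -1.28, 0, 0, 0.6], [-3.68, -1.28, 0, 0, 0.6]]]}}

```text
time_s: 15.78
tcp_pos: [0.4336, -0.1137, 0.404]
ee_rot: [3.141, 0.0, 1.693]
contact_force: [-0.0, -0.7, 0.4]
finger_gap: 0.0559
gripper_force: 0.0
```

{"method": "carry_out", "body": {"rows": [[[-3.68, -1.28, 0, 0, 0.6], [0, 0, 2, 0, 0.6], [0, 0, 3, 0, 0.6], [0, 0, 3, 0, 0.6], [0, 0, 0, 0, 0.6], [0, 0, 0, 0, 0.6], [0, 0, 0, 0, 0.6]]]}}

```text
time_s: 16.37
tcp_pos: [0.4267, -0.1502, 0.3256]
ee_rot: [3.14, 0.001, 1.693]
contact_force: [-0.4, 0.5, 0.3]
finger_gap: 0.0557
gripper_force: 0.0
```

```bash
python3 - <<'E'
from h import *
p,d=imaging.grab_frame('wrist')
print([(np.round(r['point'],4),r['p']) for r in imaging.tip_of('wrist','bush_a_center')])
pt,dt=imaging.grab_frame('top')
mt=imaging.camera_model('top');W=cloud(mt,dt).reshape(-1,3)
g=W[(np.hypot(W[:,0]-.517,W[:,1]-.268)<.03)&(W[:,2]>.029)];print('bush in nest',len(g),((g.max(0)+g.min(0))/2).round(4),np.median(g,0).round(4))
print(sensors.sense()['tcp_pos'],sensors.sense()['ee_rot'])
E
```

```text
[]
bush in nest 30 [0.5167 0.2682 0.0347] [0.5177 0.2673 0.0359]
[ 0.42671787 -0.15018161  0.32564472] [3.13946549e+00 1.18039514e-03 1.69319896e+00]
```

{"method": "carry_out", "body": {"rows": [[[0, 0, 3.5, 0, 0.6], [0, 0, 3.5, 0, 0.6], [0, 0, 3, 0, 0.6], [0, 0, 1.9, 0, 0.6], [0, 0, 1, 0, 0.6], [0, 0, 0, 0, 0.6], [0, 0, 0, 0, 0.6], [0, 0, 0, 0, 0], [0, 0, 0, 0, 0], [0, 0, 0, 0, 0]]]}}

```text
time_s: 17.35
tcp_pos: [0.4267, -0.1504, 0.196]
ee_rot: [3.14, 0.001, 1.693]
contact_force: [-0.0, -0.9, 0.3]
finger_gap: 0.0404
gripper_force: 0.0
```

{"method": "carry_out", "body": {"rows": [[[0, 0, 0, 0, 0], [0, 0, 0, 0, 0], [0, 0, 0, 0, 0], [0, 0, 0, 0, 0], [0, 0, 0, 0, 0], [0, 0, 0, 0, 0]]]}}

```text
time_s: 17.85
tcp_pos: [0.4265, -0.1503, 0.195]
ee_rot: [3.141, 0.0, 1.693]
contact_force: [-1.0, 0.2, 5.2]
finger_gap: 0.0231
gripper_force: 30.0
```

{"method": "carry_out", "body": {"rows": [[[0, 0, -3, 0, 0], [0, 0, -4, 0, 0], [0, 0, -4, 0, 0], [0, 0, -4, 0, 0], [0, 0, -4, 0, 0], [0, 0, -2, 0, 0], [3.56, 1.73, 0, 0, 0], [3.56, 1.73, 0, 0, 0], [3.56, 1.73, 0, 0, 0], [3.56, 1.73, 0, 0, 0]]]}}

```text
time_s: 18.68
tcp_pos: [0.4778, 0.0011, 0.4048]
ee_rot: [3.141, 0.0, 1.692]
contact_force: [1.1, -0.7, 0.4]
finger_gap: 0.0232
gripper_force: 30.0
```

{"method": "carry_out", "body": {"rows": [[[3.56, 1.73, 0, 0, 0], [3.56, 1.73, 0, 0, 0], [3.56, 1.73, 0, 0, 0], [3.56, 1.73, 0, 0, 0], [3.56, 1.73, 0, 0, 0], [0, 0, 0, 0, 0], [0, 0, 0, 0, 0], [0, 0, 3, 0, 0], [0, 0, 3, 0, 0], [0, 0, 3, 0, 0]]]}}

```text
time_s: 19.52
tcp_pos: [0.5416, 0.1856, 0.314]
ee_rot: [3.141, 0.0, 1.692]
contact_force: [0.7, 0.2, 1.0]
finger_gap: 0.0232
gripper_force: 30.0
```

{"method": "carry_out", "body": {"rows": [[[0, 0, 3, 0, 0], [0, 0, 0, 0, 0], [0, 0, 0, 0, 0]]]}}

```text
time_s: 19.77
tcp_pos: [0.5417, 0.1858, 0.2843]
ee_rot: [-3.139, 0.0, 1.692]
contact_force: [-1.1, 0.5, -0.2]
finger_gap: 0.0234
gripper_force: 30.0
```

Release height: 0.195 + 0.015 + 0.001 = 0.211, so 7.3 cm down.

{"method": "carry_out", "body": {"rows": [[[0, 0, 3, 0, 0], [0, 0, 2.5, 0, 0], [0, 0, 1.3, 0, 0], [0, 0, 0.5, 0, 0], [0, 0, 0, 0, 0], [0, 0, 0, 0, 0], [0, 0, 0, 0, 0]]]}}

```text
time_s: 20.35
tcp_pos: [0.5425, 0.1868, 0.2137]
ee_rot: [3.139, -0.0, 1.693]
contact_force: [-1.0, 0.3, -0.3]
finger_gap: 0.0231
gripper_force: 30.0
```

{"method": "carry_out", "body": {"rows": [[[0, 0, 0, 0, 0.6], [0, 0, 0, 0, 0.6], [0, 0, 0, 0, 0.6], [0, 0, 0, 0, 0.6], [0, 0, 0, 0, 0.6], [0, 0, -3, 0, 0.6], [0, 0, -4, 0, 0.6], [0, 0, -4, 0, 0.6], [0, 0, -4, 0, 0.6], [0, 0, -4, 0, 0.6]]]}}

```text
time_s: 21.18
tcp_pos: [0.5415, 0.1866, 0.4038]
ee_rot: [3.141, -0.0, 1.693]
contact_force: [0.5, -0.7, 0.5]
finger_gap: 0.0559
gripper_force: 0.0
```

{"method": "carry_out", "body": {"rows": [[[-3.81, -0.6, 0, 0, 0.6], [-3.81, -0.6, 0, 0, 0.6], [-3.81, -0.6, 0, 0, 0.6], [-3.81, -0.6, 0, 0, 0.6], [-3.81, -0.6, 0, 0, 0.6], [-3.81, -0.6, 0, 0, 0.6], [-3.81, -0.6, 0, 0, 0.6], [-3.81, -0.6, 0, 0, 0.6], [-3.81, -0.6, 0, 0, 0.6], [-3.81, -0.6, 0, 0, 0.6]]]}}

```text
time_s: 22.02
tcp_pos: [0.5282, -0.2007, 0.4019]
ee_rot: [3.141, 0.0, 1.693]
contact_force: [0.9, -1.1, -0.7]
finger_gap: 0.0557
gripper_force: 0.0
```

{"method": "carry_out", "body": {"rows": [[[-3.81, -0.6, 0, 0, 0.6], [-3.81, -0.6, 0, 0, 0.6], [-3.81, -0.6, 0, 0, 0.6], [-3.81, -0.6, 0, 0, 0.6], [0, 0, 0, 0.12, 0.6], [0, 0, 0, 0.12, 0.6], [0, 0, 0, 0.12, 0.6], [0, 0, 0, 0.12, 0.6], [0, 0, 0, 0, 0.6], [0, 0, 0, 0, 0.6]]]}}

```text
time_s: 22.85
tcp_pos: [0.5235, -0.3529, 0.4017]
ee_rot: [-3.141, -0.0, 1.217]
contact_force: [-0.1, -0.9, -0.7]
finger_gap: 0.0561
gripper_force: 0.0
```

```bash
python3 - <<'E'
from h import *
p,d=imaging.grab_frame('wrist');m=imaging.camera_model('wrist');W=cloud(m,d)
print([(np.round(r['point'],4),r['p']) for r in imaging.tip_of('wrist','spacer_center')])
w=W.reshape(-1,3);g=w[(np.hypot(w[:,0]-.5232,w[:,1]+.3525)<.04)&(w[:,2]>.014)&(w[:,2]<.03)]
if len(g)>20:
    r=cv2.minAreaRect(g[:,:2].astype(np.float32)*1000);print('spacer wrist',len(g),np.round(r[0],1),np.round(r[1],1),r[2])
pt,dt=imaging.grab_frame('top')
mt=imaging.camera_model('top');W=cloud(mt,dt).reshape(-1,3)
g=W[(np.hypot(W[:,0]-.5417,W[:,1]-.187)<.03)&(W[:,2]>.029)];print('bush in nest',len(g),((g.max(0)+g.min(0))/2).round(4),np.median(g,0).round(4))
q=W[(W[:,2]>.07)&(W[:,0]>.3)&(W[:,0]<.55)&(W[:,1]<-.2)&(W[:,1]>-.39)&(W[:,2]<.12)];print('puck max x by y',[(y,q[abs(q[:,1]-y)<.015][:,0].max().round(3)) for y in(-.26,-.29,-.32,-.35,-.38) if (abs(q[:,1]-y)<.015).any()], np.percentile(q[:,2],[5,50,95]))
o=np.zeros((420,800,3),np.uint8);o[:,:400]=cv2.resize(pt[170:275,170:270],(400,420));o[:300,400:]=cv2.resize(p,(400,300));cv2.imwrite('pics/c3.png',o)
E
```

```text
[(array([ 0.5206, -0.3577,  0.0115]), 0.89)]
spacer wrist 1198 [ 522.  -352.7] [50.3 29.3] 69.69940948486328
bush in nest 28 [0.5424 0.1832 0.0347] [0.542  0.1845 0.0356]
puck max x by y [(-0.26, np.float64(0.438)), (-0.29, np.float64(0.447)), (-0.32, np.float64(0.449))] [0.0755972  0.07884815 0.08170983]
```

View pics/c3.png

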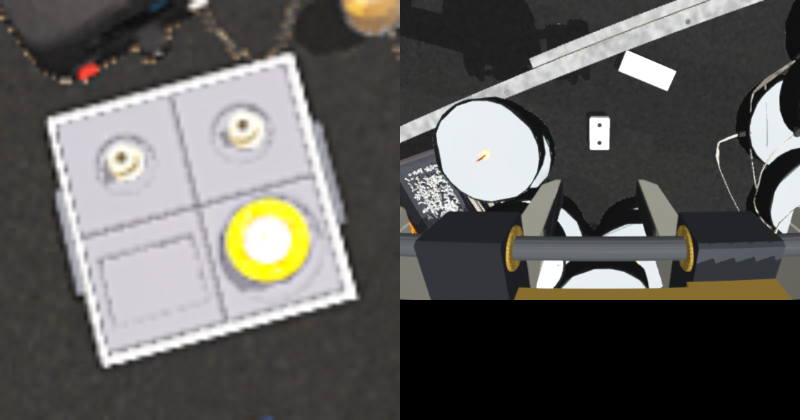

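Both bushes are in the small nests (crop (124,160) and (242,128)). The two-holed block is below the gripper, aligned at 69.7°. The puck pile beside it tops out near 84 mm and the gripper body will stop at about 95 mm, so I descend in two stages.

{"method": "carry_out", "body": {"rows": [[[0, 0, 3.5, 0, 0.6], [0, 0, 3.5, 0, 0.6], [0, 0, 3.5, 0, 0.6], [0, 0, 3.5, 0, 0.6], [0, 0, 2, 0, 0.6], [0, 0, 1, 0, 0.6], [0, 0, 0, 0, 0.6]]]}}

```text
time_s: 23.58
tcp_pos: [0.5232, -0.3527, 0.2296]
ee_rot: [-3.138, -0.001, 1.214]
contact_force: [-0.5, 0.4, -0.2]
finger_gap: 0.0558
gripper_force: 0.0
```

{"method": "carry_out", "body": {"rows": [[[0, 0, 1, 0, 0.6], [0, 0, 1, 0, 0.6], [0, 0, 1, 0, 0.6], [0, 0, 0.6, 0, 0.6], [0, 0, 0, 0, 0.6], [0, 0, 0, 0, 0.6]]]}}

```text
time_s: 24.08
tcp_pos: [0.5235, -0.3529, 0.1956]
ee_rot: [-3.141, -0.0, 1.213]
contact_force: [0.1, 0.0, 0.6]
finger_gap: 0.0558
gripper_force: 0.0
```

{"method": "carry_out", "body": {"rows": [[[0, 0, 0, 0, 0], [0, 0, 0, 0, 0], [0, 0, 0, 0, 0], [0, 0, 0, 0, 0], [0, 0, 0, 0, 0], [0, 0, 0, 0, 0], [0, 0, 0, 0, 0], [0, 0, 0, 0, 0], [0, 0, 0, 0, 0]]]}}

```text
time_s: 24.83
tcp_pos: [0.5236, -0.353, 0.196]
ee_rot: [3.141, 0.0, 1.213]
contact_force: [-1.0, 0.6, 4.3]
finger_gap: 0.0297
gripper_force: 30.0
```

{"method": "carry_out", "body": {"rows": [[[0, 0, -3, 0, 0], [0, 0, -4, 0, 0], [0, 0, -4, 0, 0], [0, 0, -4, 0, 0], [0, 0, -4, 0, 0], [0, 0, -2, 0, 0], [3.3, -1.82, 0, 0, 0], [3.3, -1.82, 0, 0, 0], [3.3, -1.82, 0, 0, 0], [3.3, -1.82, 0, 0, 0]]]}}

```text
time_s: 25.67
tcp_pos: [0.5009, -0.2024, 0.4053]
ee_rot: [-3.141, -0.0, 1.212]
contact_force: [0.7, -0.3, -0.4]
finger_gap: 0.0301
gripper_force: 30.0
```

{"method": "carry_out", "body": {"rows": [[[3.3, -1.82, 0, 0, 0], [3.3, -1.82, 0, 0, 0], [3.3, -1.82, 0, 0, 0], [3.3, -1.82, 0, 0, 0], [3.3, -1.82, 0, 0, 0], [3.3, -1.82, 0, 0, 0], [3.3, -1.82, 0, 0, 0], [3.3, -1.82, 0, 0, 0], [3.3, -1.82, 0, 0, 0], [3.3, -1.82, 0, 0, 0]]]}}

```text
time_s: 26.5
tcp_pos: [0.4459, 0.1708, 0.4057]
ee_rot: [3.141, -0.0, 1.213]
contact_force: [0.9, 0.1, -1.4]
finger_gap: 0.03
gripper_force: 30.0
```

{"method": "carry_out", "body": {"rows": [[[3.3, -1.82, 0, 0, 0], [3.3, -1.82, 0, 0, 0], [0, 0, 0, -0.108, 0], [0, 0, 0, -0.108, 0], [0, 0, 0, -0.108, 0], [0, 0, 0, -0.108, 0], [0, 0, 0, -0.108, 0], [0, 0, 0, -0.108, 0], [0, 0, 0, 0, 0], [0, 0, 0, 0, 0]]]}}

```text
time_s: 27.33
tcp_pos: [0.4357, 0.2436, 0.4055]
ee_rot: [-3.141, 0.0, 1.857]
contact_force: [0.2, -0.2, -1.1]
finger_gap: 0.0296
gripper_force: 30.0
```

```bash
python3 - <<'E'
from h import *
p,d=imaging.grab_frame('wrist');m=imaging.camera_model('wrist');W=cloud(m,d)
print([(np.round(r['point'],4),r['p']) for r in imaging.tip_of('wrist','nest_block')])
w=W.reshape(-1,3);g=w[(np.hypot(w[:,0]-.4358,w[:,1]-.2439)<.045)&(w[:,2]>.008)&(w[:,2]<.0175)]
r=cv2.minAreaRect(g[:,:2].astype(np.float32)*1000) if len(g)>20 else None;print(len(g),r)
cv2.imwrite('pics/w4.png',p);print(sensors.sense()['tcp_pos'],sensors.sense()['ee_rot'])
E
```

```text
[(array([0.4362, 0.2466, 0.0049]), 0.88), (array([ 4.013e-01,  4.302e-01, -1.000e-04]), 0.7)]
2548 ((435.4786376953125, 245.41537475585938), (81.00908660888672, 81.47140502929688), 58.906898498535156)
[0.43577059 0.24360918 0.40558818] [-3.14135201e+00  3.66706184e-05  1.85718773e+00]
```

View pics/w4.png

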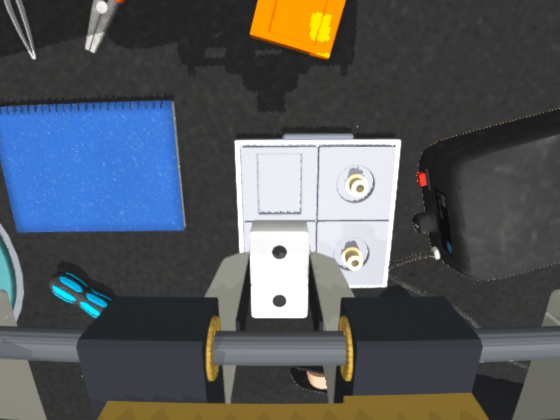

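The held spacer is aligned with the rectangular nest (recess at (279,183), axes parallel). I lower it 19.4 cm.

{"method": "carry_out", "body": {"rows": [[[0.1, 0, 3.5, 0, 0], [0, 0, 3.5, 0, 0], [0, 0, 3.5, 0, 0], [0, 0, 3, 0, 0], [0, 0, 2.5, 0, 0], [0, 0, 1.5, 0, 0], [0, 0, 1, 0, 0], [0, 0, 0.8, 0, 0], [0, 0, 0, 0, 0], [0, 0, 0, 0, 0]]]}}

```text
time_s: 28.27
tcp_pos: [0.4357, 0.2447, 0.2134]
ee_rot: [3.141, -0.0, 1.86]
contact_force: [0.3, 0.0, -0.2]
finger_gap: 0.0296
gripper_force: 30.0
```

{"method": "carry_out", "body": {"rows": [[[0, 0, 0, 0, 0], [0, 0, 0, 0, 0.6], [0, 0, 0, 0, 0.6], [0, 0, 0, 0, 0.6], [0, 0, 0, 0, 0.6], [0, 0, 0, 0, 0.6], [0, 0, -3, 0, 0.6], [0, 0, -4, 0, 0.6], [0, 0, -4, 0, 0.6], [0, 0, -4, 0, 0.6]]]}}

```text
time_s: 29.1
tcp_pos: [0.4351, 0.2444, 0.3646]
ee_rot: [-3.141, 0.0, 1.861]
contact_force: [0.4, 0.1, 0.4]
finger_gap: 0.0561
gripper_force: 0.0
```

{"method": "carry_out", "body": {"rows": [[[-3.5, 0, 0, 0, 0.6], [-3.5, 0, 0, 0, 0.6], [-3.5, 0, 0, 0, 0.6], [-3.5, 0, 0, 0, 0.6], [-3.5, 0, 0, 0, 0.6], [-3.5, 0, 0, 0, 0.6], [0, 0, 0, 0, 0.6], [0, 0, 0, 0, 0.6]]]}}

```text
time_s: 29.77
tcp_pos: [0.4958, 0.0419, 0.3626]
ee_rot: [-3.141, -0.0, 1.858]
contact_force: [0.0, 0.1, 0.3]
finger_gap: 0.0559
gripper_force: 0.0
```

```bash
python3 - <<'E'
from h import *
p,d=imaging.grab_frame('top');m=imaging.camera_model('top');W=cloud(m,d).reshape(-1,3)
for n,x,y,r,z in(('spacer',.4358,.2439,.04,.028),('tin',.4603,.1625,.042,.03),('b1',.5172,.2684,.03,.029),('b2',.5417,.187,.03,.029),('plain',.62,-.2885,.05,.015),('sleeve',.436,-.04,.03,.025)):
    g=W[(np.hypot(W[:,0]-x,W[:,1]-y)<r)&(W[:,2]>z)&(W[:,2]<.06)]
    A=np.c_[g[:,:2]-g[:,:2].mean(0),np.ones(len(g))];c=np.linalg.lstsq(A,g[:,2],rcond=None)[0] 
    print(n,len(g),((g.max(0)+g.min(0))/2).round(4),'medz',np.median(g[:,2]).round(4),'slope',c[:2].round(3))
o=cv2.resize(p[165:275,165:275],(550,550),interpolation=cv2.INTER_CUBIC);cv2.imwrite('pics/end.png',o)
E
```

```text
spacer 204 [0.4359 0.2428 0.0338] medz 0.0343 slope [-0.003 -0.006]
tin 18 [0.4616 0.1877 0.0378] medz 0.0377 slope [ 0.009 -0.878]
b1 29 [0.5176 0.2682 0.0346] medz 0.0353 slope [-0.225  0.05 ]
b2 9 [0.5424 0.1897 0.0352] medz 0.0357 slope [-0.275  0.505]
plain 278 [ 0.621  -0.289   0.0202] medz 0.0194 slope [0.012 0.01 ]<stdin>:5: RuntimeWarning: Mean of empty slice.
  ret = um.true_divide(
Traceback (most recent call last):
ValueError: zero-size array to reduction operation maximum which has no identity
```

```bash
python3 - <<'E'
from h import *
p,d=imaging.grab_frame('scene')
for l in('sleeve_center','plain_block_center','spacer_center','tin_center','bush_a_center'):print(l,[(np.round(r['point'],3).tolist(),round(r['p'],2)) for r in imaging.tip_of('scene',l)])
cv2.imwrite('pics/end.png',cv2.resize(p[130:330,150:420],(800,592),interpolation=cv2.INTER_CUBIC))
E
```

```text
sleeve_center [([0.441, -0.041, 0.02], 0.65), ([0.438, 0.239, 0.004], 0.48)]
plain_block_center [([0.615, -0.287, 0.009], 0.65)]
spacer_center [([0.436, 0.242, 0.027], 0.61)]
tin_center [([0.466, 0.166, 0.028], 0.74)]
bush_a_center [([0.52, 0.27, 0.023], 0.39)]
```

View pics/end.png

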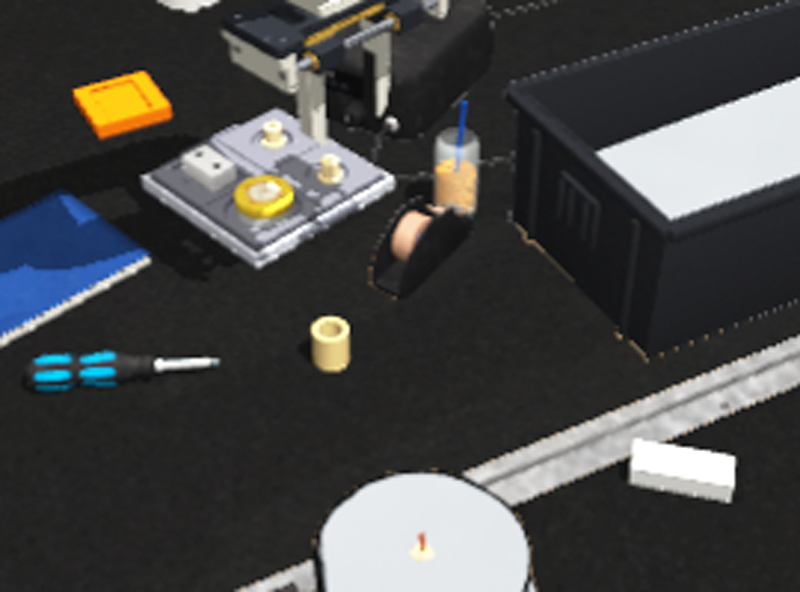

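All four parts are in their nests: spacer (207,167), tin (263,195), bushes (273,134) and (330,170). The sleeve (330,343) and plain block (683,468) haven't moved, and the gripper is clear.

```bash
python3 -c "
from station import manip
print(manip.close_job())"
```

```text
the job is handed in; nothing more can be done
None
```

The kit is made up and handed in at about 30 s of the 93 s: spacer, tin and both bushes are in their nests, and the plain block and sleeve are where they started; no verdict was returned.

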